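Lever the snug lid off a pastel box

ROBOT

A 7-joint arm with a two-finger parallel gripper is mounted at the origin on the work surface. World frame = base frame: x ahead of the robot, y to its left, z up, the work surface at z = 0. Lengths are in m, angles in rad, forces in N, time in s.
With the tool pointing down it reaches from about 0.425 to 0.875 m from the base axis. Payload 4.7 kg.
Tool frame: the origin (TCP) lies on the centre line of the jaws, within the pads' length; the fingertips stand 14 mm ahead of it and the grasp point (between the pads) lies 5 mm behind it (ctrl.tip_reach is the distance from the TCP to the fingertips, in m); z points along the fingers, y is the direction in which the jaws open and shut (so a half turn about z gives the same grasp; the last joint's range is limited). The gripper opens to 85 mm and grips with 20 to 120 N. Pads are 22 mm wide; open, the fingers measure 114 mm over their backs; the gripper's body (76 mm by 85 mm) begins 54 mm behind the grasp point. The pads swing forward as they close: fully open they stand 13 mm farther back than shut.
Start: joints at [-1.237, 0.321, -0.07, 1.45, 0.023, 1.371, -0.057], TCP at [0.204, 0.617, 0.245] pointing down, gripper open.
Joint ranges: [-2.86, 2.86], [-0.3, 2.09], [-1.38, 1.24], [0.06, 2.45], [-1.56, 4.7], [0.09, 2.05], [-2.69, 2.69]. Speed limits (rad/s): [2.57, 2.57, 3.14, 3.14, 3.14, 3.14, 3.14].

INTERFACE

Orientations are given as a unit quaternion [x, y, z, w].
In Python, from plant import ctrl gives the robot as it stands.
- The arm moves only by the tool servo_tool, never from a script. Its argument "targets" is a list of rows, each a list of 7 numbers: the shift along the tool's x, y, z in cm, then the turn, a rotation vector about the tool's x, y, z in degrees, then the gripper's target within -1 to 1 (fully open at 1, half-way at 0, shut at -1). A call has exactly 10 rows; each row is the pose to reach, as a shift and turn from the pose commanded when the call began, along the tool's axes at that moment; what a row does not reach only later rows make up. A row lasts 1/8 s, in which the tool goes at most 62.5 mm and 10.7 degrees, less where a joint would pass 70% of its speed; a pose out of reach is approached as far as the arm can. A call with a gripper value outside its range is refused whole. The fingers move at their own pace and stop on an object; "newtons" is the grip in N (left out, the last holds). Time passes only in rows, so rows that repeat a pose let the fingers close, or fill a call up. It gives the time, the measured TCP pose, the force and the opening at its end, in the units of the state.
- ctrl.sense(): the state, without advancing time (a new reading comes with each control period).
- ctrl.read_camera(name): name is "side" or "top"; returns the picture (384x512x3 uint8, red, green, blue); there is no depth.
- ctrl.camera_params(name): a dict with "fx", "fy", "cx", "cy" (pixels), "origin" and "attitude" of the camera in the world. Camera axes: x right, y down, z forward; pixel columns grow to the right and rows downward; lengths in m; the calibration is good to about 2 mm. A picture is of the moment at which its call begins. camera_params takes no time and is no camera call.
- ctrl.hand_in(): hands the job in, once; it reports no verdict.
The state is a dict: "time_s": time; "joint_positions": joint angles; "qvel": joint speeds; "effort": joint torques, N m; "ee_pos": TCP position; "eef_rot": TCP orientation; "force": force on the tool from outside, world axes, zero at the start; "torque": the same for the moment, N m; "finger_gap": opening from 0.0 (shut) to 1.0 (fully open).
Only numpy, scipy, OpenCV 4.12 (cv2) and the standard library are available. Lean on these libraries where they do the work, as an engineer would, in place of code of your own. Each camera call takes 0.05 s, during which the arm holds its last target. There are 200 camera calls.

TASK

Draw the flat opener out of its holder by the blade, lay it down flat on the bench clear of the holder, and take it again by its handle. With its blade under the yellow lip and rocking on the box's steel ledge, lever the snug lid up until the spring catches let go and it stays up by itself, then take the opener away and lay it back down flat on the bench. Lift the lid off by its wooden bar and set it down gently, flat and bar up, in the middle of the cork mat, with the other things left where they are.

Things in the scene. Friction and masses are not known exactly. Their poses are not given: they have to be found in the camera images.
- opener_handle (a point): Middle of the red handle (100 long, 18 wide, 16 high) of a flat opener, 180 mm long, 0.15 kg, with a steel blade ahead; handle and blade share one flat underside, 8 mm below this point. x points to the blade tip, 130 mm ahead; z up. At the start the handle is hidden in the holder and about 75 mm of blade sticks out.
- opener_blade (a point): Middle of the opener's steel blade (80 long, 24 wide, 6 thick), half-way up its thickness; 35 mm from the blade's tip, 95 mm ahead of the handle's middle; same axes. At the start the blade hangs 6 mm above the bench.
- holder_mouth (a point): Orange holder fixed to the bench: a tunnel 28 mm wide, 25 high, 108 long, closed at the rear, its floor 6 mm above the bench; outside 60 wide, 36 high, reaching 114 mm back from the mouth. This point: middle of the open mouth, 19 mm above the bench. x points out of the mouth, the way the opener is drawn; about 105 mm of travel frees it.
- box_ledge (a point): Wooden pastel box (144 wide, 104 deep, 88 high), fixed, with a steel pry ledge on its front, 80 wide (y) and 48 deep. This point: middle of the ledge's outer top edge, 62 mm above the bench, on which the opener rocks. x points into the box (front wall at x = 48 mm), z up. The gap above the ledge, up to the lid's lip, is 10 mm.
- lid_bar (a point): Middle of the wooden grip bar (60 long in x, 16 wide in y, 28 high) on the blue lid, a plate 90 (x) x 130 (y) x 4 mm, 0.16 kg, inset in the box. 18 mm above the lid's underside, 5 mm in front of the plate's centre, near its centre of mass. x points to the box's rear, z up. Shut: 90 mm above the bench, 88 mm behind the ledge's edge.
- lid_lip (a point): Middle of the front edge, underside, of the lid's yellow lip (22 long, 60 wide, 4 thick), which overhangs the ledge from 26 mm inside its outer edge to the front wall. Shut: 72 mm above the bench. Lifting it takes about 17 N, less at the opener's handle; after some 13 mm the catches snap under the lid, which stays up, tilted 10 degrees, lip near 90 mm.
- mat_top (a point): Cork mat fixed to the bench, 200 (x) x 190 (y) mm, 4 mm thick: centre of its top face.
- catch_l (a joint): Brass spring catch over the lid's front left (+y) edge: its travel outwards in m; 0 when fully out over or under the lid's edge, 0.0025 when the lid's edge passes it.
- catch_r (a joint): The same on the right (-y) side.
- ink_mid (a point): Bystander: amber glass jar with black cap and paper label, 60 mm across, 110 high; point half-way up, at its middle.
- tape_mid (a point): Bystander: yellow roll of tape lying flat, ring 100 mm across, 25 high; point half-way up, at its middle.
- primer_mid (a point): Bystander: white can with blue label, 66 mm across, 120 high; point half-way up, at its middle.
- books_mid (a point): Bystander: pile of three books, 110 x 170 mm, 52 high; point half-way up, at its middle.
- brushes_mid (a point): Bystander: blue ceramic pot of brushes, 80 mm across; the pot is 80 high, the brushes reach about 230; point half-way up, at its middle.
- brayer_mid (a point): Bystander: hand roller lying down: black rubber roller 100 mm long, 40 mm across, wooden handle, 150 mm long overall; point half-way up, at its middle.
There are look-alikes about, which are no part of the job. There is more than one size of the part that bears box_ledge; the job needs the largest.

How it is judged:
On the way, in this order (a step that is already met when the one before it is completed fails the run):
1. the opener lies flat on the bench clear of the holder, let go (horizontal distance between opener_handle and holder_mouth above 0.045 m and horizontal distance between opener_blade and holder_mouth above 0.1 m and height (world z) of opener_handle below 0.016 m and angle between opener_handle's own z axis and vertical below 0.08 rad and contact force between the fingers and opener below 0.1 N and linear speed of opener below 0.02 m/s), for 0.2 s.
2. the opener, held by its handle, lifts the lid's lip against the catches, fingers off the lid (height (world z) of lid_lip above 0.077 m and contact force between opener and lid above 0.5 N and contact force between opener and box above 0.5 N and contact force between the fingers and opener above 0.5 N and distance between the grasp point and opener_handle below 0.065 m and contact force between the fingers and lid below 0.1 N and horizontal distance between lid_bar and box_ledge below 0.11 m), for 0.02 s.
3. the lid stays up on its catches by itself, opener and fingers off it (height (world z) of lid_lip above 0.085 m and contact force between each of opener, the fingers and lid below 0.05 N and horizontal distance between lid_bar and box_ledge below 0.11 m and linear speed of lid below 0.03 m/s), for 0.3 s.
4. the opener lies flat on the bench again, let go, before the lid is lifted off (height (world z) of opener_handle below 0.016 m and angle between opener_handle's own z axis and vertical below 0.08 rad and contact force between the fingers and opener below 0.1 N and linear speed of opener below 0.02 m/s and horizontal distance between lid_bar and box_ledge below 0.11 m), for 0.2 s.
5. the lid is lifted clear of the box by its bar (height (world z) of lid_bar above 0.112 m and contact force between the fingers and lid above 0.5 N and distance between the grasp point and lid_bar below 0.045 m), for 0.05 s.
At the end, for the whole second after the job is handed in: The lid lies flat (within 3 degrees), bar up, on the cork mat with its bar's middle within 45 mm of the mat's centre; the opener lies flat on the bench, not touching the lid; both are released and at rest (horizontal distance between lid_bar and mat_top below 0.045 m and height (world z) of lid_bar between 0.018 and 0.026 m and angle between lid_bar's own z axis and vertical below 0.06 rad and height (world z) of opener_handle below 0.016 m and angle between opener_handle's own z axis and vertical below 0.08 rad and contact force between opener and lid below 0.05 N and linear speed of each of lid, opener below 0.03 m/s).
It fails at once if a bystander is moved more than 30 mm (distance of any of ink_mid, tape_mid, primer_mid, books_mid, brushes_mid, brayer_mid from where it was at the start of the episode above 0.03 m).
It fails at once if the lid is dropped onto the mat instead of set down (linear speed of lid above 0.7 m/s and contact force between the fingers and lid below 0.1 N and horizontal distance between lid_bar and mat_top below 0.1 m).
It fails at once if the fingers pull on the lid while it is still caught under the catches (contact force between the fingers and lid above 3 N and height (world z) of lid_lip below 0.082 m and horizontal distance between lid_bar and box_ledge below 0.11 m).
It also fails if it takes over 72 s, if anything falls off the work surface, if the arm or the gripper's body presses on something with over 40 N, if the wrist force passes 120 N, or if a joint passes its speed limit or range.

## Working session

There is one attempt and no reset: what is moved stays moved. The work goes in short steps, Python scripts to look and compute and a tool call to move; the robot and the scene stay as the last step left them, time stands still between calls to the robot, and variables do not carry over. Pictures are saved under pics/ and viewed, about 8 in all and at most 12, crops included, and the job is handed in when it is done.

Besides the shell and the picture viewer there is one more tool, called after "Call:" as name(argument=value, ...), one argument or row to a line, values as JSON. servo_tool: Moves the arm, as the interface text tells. Its arguments: {"type":"object","properties":{"targets":{"type":"array"},"newtons":{"type":"number"}},"required":["targets"]}

```bash
mkdir -p pics; ls
python3 - <<'E'
from plant import ctrl
import cv2
for n in("side","top"):
    im=ctrl.read_camera(n); cv2.imwrite(f"pics/{n}0.png",im[:,:,::-1]); print(n,ctrl.camera_params(n))
print(ctrl.sense(),ctrl.tip_reach)
E
```

```text
pics
side {'fx': 442.2928967632733, 'fy': 442.2928967632733, 'cx': 256.17870633660846, 'cy': 197.18481141301316, 'origin': array([ 0.26946712, -0.93784183,  1.23511169]), 'attitude': array([ 0.9267453 , -0.14277536,  0.05854547, -0.3425358 ])}
top {'fx': 420.17390170693574, 'fy': 420.17390170693574, 'cx': 250.61098565898553, 'cy': 191.14070448887344, 'origin': array([0.33181173, 0.03107453, 1.4052674 ]), 'attitude': array([-0.67370336,  0.7320984 , -0.07621368,  0.06593328])}
{'time_s': 0.1, 'joint_positions': array([-1.23689597,  0.32174777, -0.07007839,  1.4515661 ,  0.02258114,
        1.37082903, -0.05689449]), 'qvel': array([ 2.68588807e-04, -1.95605555e-03,  4.82284816e-05, -2.51950656e-03,
        5.95538864e-04,  2.80218412e-04, -1.65349303e-04]), 'effort': array([-2.86537461e-04, -4.94878364e+01, -3.83896362e-01, -3.15210664e+01,
        1.30856875e-02,  7.51749321e-03, -3.20277172e-05]), 'ee_pos': array([0.20423871, 0.61658037, 0.24432696]), 'eef_rot': array([ 1.59207808e-01,  9.87244699e-01, -8.76028299e-04, -1.01142801e-04]), 'force': array([ 0.38439348, -0.02721607,  0.1529236 ]), 'torque': array([ 0.03813095, -0.02207688,  0.0031978 ]), 'finger_gap': 0.9966491169495744} 0.014
```

View pics/top0.png

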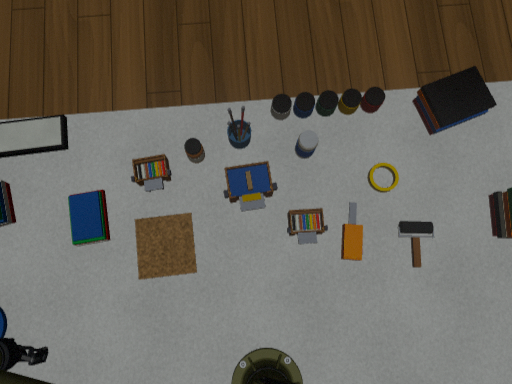

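View pics/side0.png

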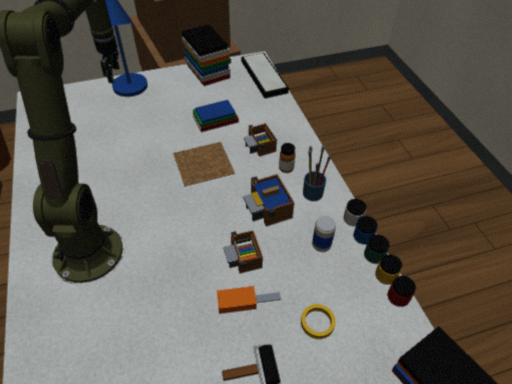

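The top view shows the box at (248,180), with its ledge at (252,202). The orange holder is at (353,242) with the blade at (352,212), and the mat is at (166,245). The bystanders are clear of the working paths. I'll zoom in on the parts that matter.

```bash
cat > h.py <<'E'
import numpy as np, cv2
from scipy.spatial.transform import Rotation as R
from plant import ctrl
def ray(n,uv,z):
    p=ctrl.camera_params(n); uv=np.atleast_2d(np.float64(uv))
    d=np.c_[(uv[:,0]-p['cx'])/p['fx'],(uv[:,1]-p['cy'])/p['fy'],np.ones(len(uv))]
    d=R.from_quat(p['attitude']).apply(d); o=p['origin']
    return o+d*((z-o[2])/d[:,2])[:,None]
def proj(n,X):
    p=ctrl.camera_params(n); c=R.from_quat(p['attitude']).inv().apply(np.atleast_2d(X)-p['origin'])
    return np.c_[c[:,0]/c[:,2]*p['fx']+p['cx'],c[:,1]/c[:,2]*p['fy']+p['cy']]
def crop(im,x,y,w,h,s):
    return cv2.resize(im[y:y+h,x:x+w,::-1],None,fx=s,fy=s,interpolation=cv2.INTER_CUBIC)
def go(pos,quat):
    "shift (cm) and rotvec (deg) in current tool frame to reach pose"
    s=ctrl.sense(); r=R.from_quat(s['eef_rot'])
    return np.round(r.inv().apply(np.array(pos)-s['ee_pos'])*100,2),np.round((r.inv()*R.from_quat(quat)).as_rotvec(degrees=True),2)
E
python3 - <<'E'
from h import *
t=ctrl.read_camera("top"); s=ctrl.read_camera("side")
A=crop(t,215,155,80,60,5);B=crop(t,320,195,80,70,5)[:300]
C=crop(s,235,165,80,60,5);D=crop(s,205,275,80,60,5)
cv2.imwrite("pics/z.png",np.vstack([np.hstack([A,B]),np.hstack([C,D])]))
hsv=cv2.cvtColor(t,cv2.COLOR_RGB2HSV)
def seg(lo,hi,roi):
    m=cv2.inRange(hsv,lo,hi); k=np.zeros_like(m); x,y,w,h=roi; k[y:y+h,x:x+w]=m[y:y+h,x:x+w]
    return k
for nm,lo,hi,roi,z in [("orange",(8,150,80),(18,255,255),(330,210,50,60),.036),("yellow",(19,120,80),(35,255,255),(230,185,45,25),.076),("lidblue",(100,100,50),(130,255,255),(220,155,60,50),.076),("cork",(5,50,60),(25,255,230),(125,200,80,85),.004)]:
    k=seg(lo,hi,roi); c=np.argwhere(k)[:,::-1].astype(np.float32); r=cv2.minAreaRect(c); bp=cv2.boxPoints(r)
    print(nm,len(c),r); W=ray("top",bp,z); print(np.round(W[:,:2],4).tolist(),np.round(W.mean(0),4), np.round(ray("top",c.mean(0),z),4))
E
```

```text
orange 631 ((352.59112548828125, 241.54042053222656), (18.46881866455078, 34.93901062011719), 2.12109637260437)
[[0.3644, -0.2782], [0.4763, -0.2968], [0.4691, -0.3569], [0.3572, -0.3373]] [ 0.4168 -0.3173  0.036 ] [[ 0.4164 -0.3178  0.036 ]]
yellow 127 ((245.89657592773438, 195.2413787841797), (15.969799041748047, 27.85430145263672), 68.19859313964844)
[[0.6015, 0.067], [0.6287, -0.0191], [0.5784, -0.0339], [0.5516, 0.0516]] [0.5901 0.0164 0.076 ] [[0.5845 0.0007 0.076 ]]
lidblue 960 ((248.5675811767578, 179.90541076660156), (27.290231704711914, 39.94895553588867), 80.53767395019531)
[[0.6796, 0.0722], [0.6912, -0.0579], [0.6003, -0.0642], [0.5893, 0.0643]] [0.6401 0.0036 0.076 ] [[0.6402 0.004  0.076 ]]
cork 3487 ((164.6263427734375, 245.84754943847656), (61.60486602783203, 58.649078369140625), 84.64418029785156)
[[0.558, 0.4009], [0.5604, 0.2048], [0.3564, 0.1973], [0.3548, 0.3878]] [0.4574 0.2977 0.004 ] [[0.4563 0.2966 0.004 ]]
```

View pics/z.png

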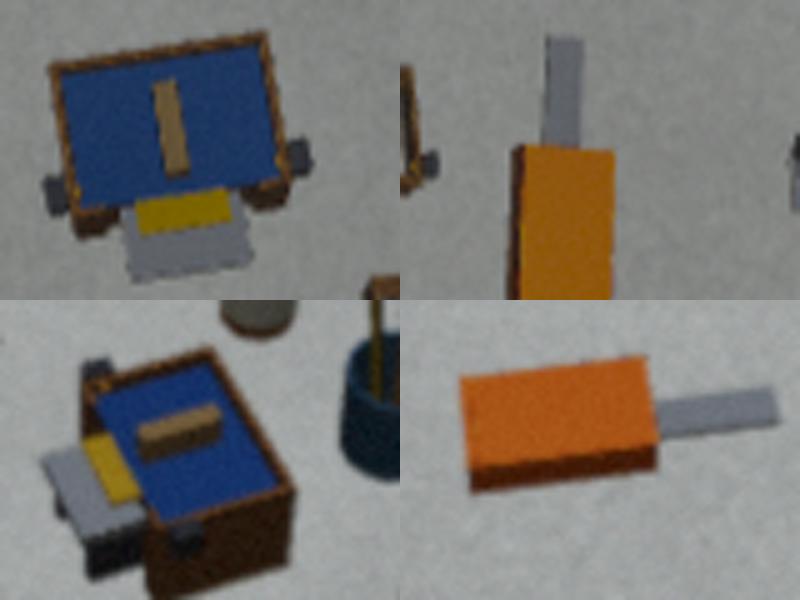

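The zoom shows the holder, blade, box, ledge, lip and bar clearly. I'll fit the poses from corner points picked in both views.

```bash
cat > fit.py <<'E'
from h import *
from scipy.optimize import least_squares
def px(l,off): return (np.array(l,float)+.5)/5-.5+np.array(off)
def fit(obs,x0):
    def res(p):
        o=[]
        for n,uv,X in obs:
            X=np.array(X,float); c,s=np.cos(p[2]),np.sin(p[2])
            W=np.c_[p[0]+c*X[:,0]-s*X[:,1],p[1]+s*X[:,0]+c*X[:,1],X[:,2]]
            o.append((proj(n,W)-uv).ravel())
        return np.concatenate(o)
    r=least_squares(res,x0,loss="soft_l1"); return r.x,np.round(res(r.x).reshape(-1,2),1).tolist()
E
python3 - <<'E'
from fit import *
T=(320,195);S=(205,275)
hm=[[0,.03,.036],[0,-.03,.036]]
hr=[[-.114,.03,.036],[-.114,-.03,.036]]
ot=("top",px([[124,147],[214,150]],T),hm); os=("side",px([[245,57],[257,145],[60,77],[72,168]],S),[hm[1] and [0,.03,.036],hm[1],hr[0],hr[1]])
# side view: nearer edge is -y
for o in ([ot],[os],[ot,os]): print("holder",fit(o,[.47,-.32,-.1]))
print("tip", ray("top",px([[147,36],[184,38]],T),.012)[:,:2], ray("side",px([[374,87],[378,125]],S),.012)[:,:2])
T=(215,155);S=(235,165)
M=[[.152,.072,.088],[.152,-.072,.088],[0,.04,.062],[0,-.04,.062],[.026,.03,.076],[.026,-.03,.076],[.118,0,.104],[.058,0,.104]]
ot=("top",px([[50,66],[268,32],[131,282],[253,264],[138,234],[232,222],[163,80],[177,175]],T),M)
M2=[[.152,.072,.088],[.152,-.072,.088],[.048,-.072,.088],[0,.04,.062],[0,-.04,.062],[.026,.03,.076],[.026,-.03,.076]]
os=("side",px([[212,48],[296,190],[150,226],[42,160],[88,244],[82,139],[112,203]],S),M2)
for o in ([ot],[os],[ot,os]): print("box",fit(o,[.55,0,-.1]))
E
```

```text
holder (array([ 0.47195805, -0.32730961, -0.1155549 ]), [[-0.1, 0.0], [0.1, -0.0]])
holder (array([ 0.47525563, -0.32716668, -0.17292742]), [[0.3, -0.2], [0.6, 0.0], [-0.1, 0.1], [-0.9, 0.1]])
holder (array([ 0.47434528, -0.32730729, -0.17446188]), [[-0.2, -1.3], [0.0, -0.2], [0.0, -0.1], [0.3, 0.1], [-0.4, 0.2], [-1.2, 0.1]])
tip [[ 0.5512804  -0.32887996]
 [ 0.54786031 -0.35360501]] [[ 0.55316061 -0.32895831]
 [ 0.54679738 -0.35394561]]
box (array([ 0.54426784, -0.00236541,  0.06263107]), [[-0.5, -2.4], [-0.2, -1.7], [-0.2, 0.2], [-0.1, 0.2], [0.3, 0.7], [-0.0, 0.5], [0.4, 0.6], [0.3, -0.2]])
box (array([ 0.54595015, -0.0020657 ,  0.06883504]), [[1.6, -0.8], [1.8, -0.5], [2.7, 0.9], [-0.9, -0.6], [-1.8, -0.7], [-0.9, 1.0], [-0.5, 0.6]])
box (array([ 0.54467092, -0.00232051,  0.06456678]), [[-0.6, -2.4], [-0.3, -1.9], [-0.2, 0.1], [-0.1, 0.1], [0.3, 0.6], [-0.1, 0.3], [0.3, 0.5], [0.3, -0.3], [1.5, -0.5], [1.5, -0.2], [2.3, 1.1], [-1.1, -0.4], [-2.2, -0.6], [-1.2, 1.1], [-0.9, 0.8]])
```

```bash
cat >> h.py <<'E'
def Q(psi,tilt=0):
    "tool down, jaws along y of a frame with yaw psi; tilt>0 (deg): gripper body leans to that frame's +x"
    return (R.from_euler('z',psi)*R.from_euler('y',tilt,degrees=True)*R.from_quat([0,1,0,0])).as_quat()
def plan(*wps):
    s=ctrl.sense(); print('t',round(s['time_s'],2),'pos',np.round(s['ee_pos'],4),'F',np.round(s['force'],1),'gap',round(s['finger_gap'],3))
    for w in wps: print(w,*[v.tolist() for v in go(w[:3],Q(*w[3:]))])
E
python3 - <<'E'
from fit import *
T=(215,155);S=(235,165)
M=[[0,.04,.062],[0,-.04,.062],[.026,.03,.076],[.026,-.03,.076],[.118,0,.104],[.058,0,.104]]
ot=("top",px([[131,282],[253,264],[138,234],[232,222],[163,80],[177,175]],T),M)
os=("side",px([[42,160],[88,244],[82,139],[112,203]],S),[[0,.04,.062],[0,-.04,.062],[.026,.03,.076],[.026,-.03,.076]])
for o in ([ot],[ot,os]): print("box",fit(o,[.55,0,-.1]))
print("tape",ray("top",[383,177],.012),"decoy ledge/box corners",ray("top",[[289,210],[326,207],[308,243]],.05))
plan((.45,.25,.28,-.175),(.515,-.335,.2,-.175),(.515,-.335,.05,-.175))
E
```

```text
box (array([ 0.54542063, -0.00240826,  0.0709757 ]), [[-0.2, -0.1], [-0.1, -0.2], [0.2, 0.5], [-0.1, 0.1], [0.1, 0.3], [0.2, -0.5]])
box (array([ 0.54677508, -0.00290469,  0.07837832]), [[-0.0, -0.4], [-0.0, -0.7], [0.3, 0.1], [-0.1, -0.4], [-0.1, -0.1], [0.1, -1.0], [-0.7, -0.4], [-1.4, -0.6], [-0.7, 1.1], [-0.2, 0.6]])
tape [[ 0.62705621 -0.45597858  0.012     ]] decoy ledge/box corners [[ 0.53448927 -0.12003985  0.05      ]
 [ 0.53436383 -0.24172717  0.05      ]
 [ 0.42270802 -0.17001038  0.05      ]]
t 0.2 pos [0.2043 0.6168 0.2446] F [-0.1 -1.   0.1] gap 1.003
(0.45, 0.25, 0.28, -0.175) [-34.86, -27.1, -3.5] [-0.07, 0.0, -8.3]
(0.515, -0.335, 0.2, -0.175) [-59.41, -80.58, 4.56] [-0.07, 0.0, -8.3]
(0.515, -0.335, 0.05, -0.175) [-59.41, -80.56, 19.56] [-0.07, 0.0, -8.3]
```

Call:
servo_tool(
  targets=[
    [-8.7,-6.8,-3.5,0,0,-8.3,0.2],
    [-17.4,-13.6,-3.5,0,0,-8.3,0.2],
    [-26,-20.5,-3.5,0,0,-8.3,0.2],
    [-34.9,-27,-3.5,0,0,-8.3,0.2],
    [-37.5,-33,-3.5,0,0,-8.3,0.2],
    [-40,-38.5,-3,0,0,-8.3,0.2],
    [-43,-44,-2,0,0,-8.3,0.2],
    [-45.5,-50,-1,0,0,-8.3,0.2],
    [-48.5,-56,0,0,0,-8.3,0.2],
    [-51,-62,2,0,0,-8.3,0.2],
  ],
  newtons=80,
)

```text
time_s: 1.45
ee_pos: [0.4567, 0.0559, 0.2541]
eef_rot: [0.087, 0.996, 0.0, 0.001]
force: [1.1, -0.2, -0.9]
finger_gap: 0.599
```

```bash
python3 -c "
from h import *
plan((.515,-.335,.1,-.175),(.515,-.335,.016,-.175))"
```

```text
t 1.45 pos [0.4567 0.0559 0.2541] F [ 1.1 -0.2 -0.9] gap 0.599
(0.515, -0.335, 0.1, -0.175) [-12.52, -37.49, 15.39] [0.05, 0.07, 0.0]
(0.515, -0.335, 0.016, -0.175) [-12.51, -37.5, 23.79] [0.05, 0.07, 0.0]
```

Call:
servo_tool(
  targets=[
    [-1.7,-5,0,0,0,0,0.2],
    [-3.3,-10,0,0,0,0,0.2],
    [-5,-15,0,0,0,0,0.2],
    [-6.7,-20,0,0,0,0,0.2],
    [-8.3,-25,2,0,0,0,0.2],
    [-10,-30,5,0,0,0,0.2],
    [-11.7,-35,9,0,0,0,0.2],
    [-12.5,-37.5,13,0,0,0,0.2],
    [-12.5,-37.5,15.4,0,0,0,0.2],
    [-12.5,-37.5,15.4,0,0,0,0.2],
  ],
)

```text
time_s: 2.7
ee_pos: [0.5127, -0.3324, 0.0976]
eef_rot: [0.088, 0.996, 0.001, -0.002]
force: [-0.9, 0.2, 0.4]
finger_gap: 0.602
```

```bash
python3 -c "
from h import *
t=ctrl.read_camera('top');s=ctrl.read_camera('side')
cv2.imwrite('pics/a.png',np.hstack([crop(t,310,170,80,80,5),crop(s,205,255,80,80,5)]))
plan((.515,-.335,.016,-.175))"
```

```text
t 2.8 pos [ 0.5147 -0.3329  0.1006] F [-0.4 -0.3  0.8] gap 0.6
(0.515, -0.335, 0.016, -0.175) [-0.06, -0.2, 8.46] [0.0, 0.04, 0.04]
```

View pics/a.png

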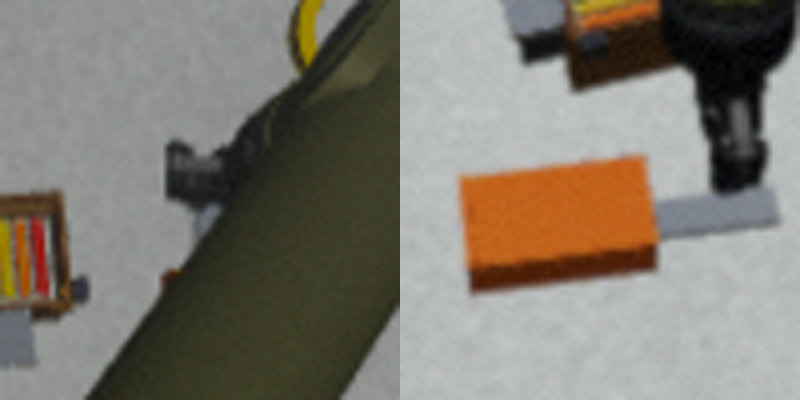

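The gripper is above the blade in both views (side crop, about (735,190)). I'll go down and grip it.

Call:
servo_tool(
  targets=[
    [0,-0.2,3,0,0,0,0.2],
    [0,-0.2,6,0,0,0,0.2],
    [0,-0.2,8,0,0,0,0.2],
    [0,-0.2,8.4,0,0,0,0.2],
    [0,-0.2,8.4,0,0,0,-1],
    [0,-0.2,8.4,0,0,0,-1],
    [0,-0.2,8.4,0,0,0,-1],
    [0,-0.2,8.4,0,0,0,-1],
    [0,-0.2,8.4,0,0,0,-1],
    [0,-0.2,8.4,0,0,0,-1],
  ],
)

```text
time_s: 4.05
ee_pos: [0.5148, -0.3356, 0.0167]
eef_rot: [0.087, 0.996, -0.0, 0.001]
force: [1.3, -0.7, 4.6]
finger_gap: 0.249
```

Call:
servo_tool(
  targets=[
    [-1,0,0,0,0,0,-1],
    [-2.5,0,0,0,0,0,-1],
    [-4,0,0,0,0,0,-1],
    [-5.5,0,0,0,0,0,-1],
    [-7,0,0,0,0,0,-1],
    [-8.5,0,0,0,0,0,-1],
    [-10,0,0,0,0,0,-1],
    [-11.5,0,0,0,0,0,-1],
    [-12,0,0,0,0,0,-1],
    [-12,0,0,0,0,0,-1],
  ],
)

```text
time_s: 5.3
ee_pos: [0.6318, -0.3554, 0.0148]
eef_rot: [0.087, 0.996, 0.0, -0.001]
force: [-0.3, -0.6, -1.1]
finger_gap: 0.249
```

```bash
python3 -c "
from h import *
s=ctrl.read_camera('side')
cv2.imwrite('pics/b.png',crop(s,200,240,130,80,5))
plan((.633,-.356,.2,.074),(.545,.12,.2,.074),(.545,.12,.05,.074))"
```

```text
t 5.35 pos [ 0.6314 -0.3555  0.015 ] F [-0.  -0.2 -2.2] gap 0.246
(0.633, -0.356, 0.2, 0.074) [-0.14, -0.01, -18.5] [0.04, -0.07, -14.27]
(0.545, 0.12, 0.2, 0.074) [16.81, 45.33, -18.46] [0.04, -0.07, -14.27]
(0.545, 0.12, 0.05, 0.074) [16.8, 45.32, -3.46] [0.04, -0.07, -14.27]
```

View pics/b.png

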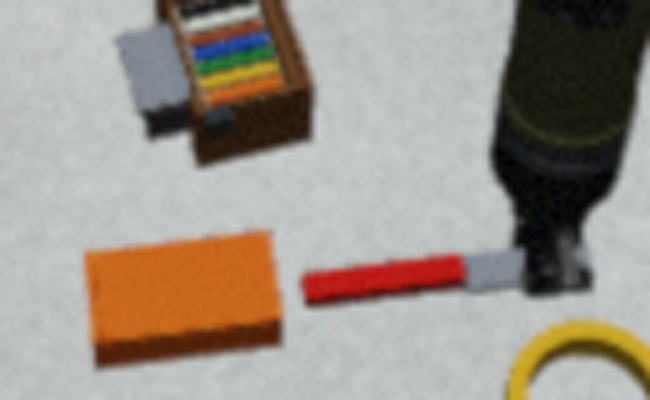

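The red handle is fully out of the holder, from (305,290) to (465,270) in the crop. I'll lift it and carry it to the free bench left of the box.

Call:
servo_tool(
  targets=[
    [0,0,-6,0,0,0,-1],
    [0,0,-12,0,0,0,-1],
    [0,0,-18,0,0,-5,-1],
    [2,5.3,-18.5,0,0,-10,-1],
    [4,10.6,-18.5,0,0,-14.3,-1],
    [6,16,-18.5,0,0,-14.3,-1],
    [8,21.5,-18.5,0,0,-14.3,-1],
    [10,27,-18.5,0,0,-14.3,-1],
    [12,32.5,-18.5,0,0,-14.3,-1],
    [14,38,-18.5,0,0,-14.3,-1],
  ],
)

```text
time_s: 6.6
ee_pos: [0.5591, 0.0442, 0.2008]
eef_rot: [-0.037, 0.999, 0.0, 0.0]
force: [0.3, -0.4, -1.9]
finger_gap: 0.247
```

```bash
python3 -c "
from h import *
plan((.545,.12,.2,.074),(.545,.12,.05,.074),(.545,.12,.012,.074))"
```

```text
t 6.6 pos [0.5591 0.0442 0.2008] F [ 0.3 -0.4 -1.9] gap 0.247
(0.545, 0.12, 0.2, 0.074) [0.84, 7.66, 0.08] [0.05, 0.01, 0.02]
(0.545, 0.12, 0.05, 0.074) [0.84, 7.65, 15.08] [0.05, 0.01, 0.02]
(0.545, 0.12, 0.012, 0.074) [0.84, 7.65, 18.88] [0.05, 0.01, 0.02]
```

Call:
servo_tool(
  targets=[
    [0.8,5,0,0,0,0,-1],
    [0.8,7.7,3,0,0,0,-1],
    [0.8,7.7,8,0,0,0,-1],
    [0.8,7.7,13,0,0,0,-1],
    [0.8,7.7,16.5,0,0,0,-1],
    [0.8,7.7,18,0,0,0,-1],
    [0.8,7.7,18.6,0,0,0,-1],
    [0.8,7.7,18.6,0,0,0,-1],
    [0.8,7.7,18.6,0,0,0,-0.3],
    [0.8,7.7,18.6,0,0,0,-0.1],
  ],
)

```text
time_s: 7.85
ee_pos: [0.5475, 0.1192, 0.0162]
eef_rot: [-0.037, 0.999, 0.001, 0.001]
force: [0.2, 0.1, 1.2]
finger_gap: 0.45
```

Call:
servo_tool(
  targets=[
    [0,0,-3,0,0,0,0.1],
    [0,0,-8,0,0,0,0.1],
    [0,0,-13,0,0,0,0.1],
    [0,0,-18,0,0,0,0.1],
    [0,5,-20,0,0,0,0.1],
    [0,10,-20,0,0,0,0.1],
    [0,15,-20,0,0,0,0.1],
    [0,15,-20,0,0,0,0.1],
    [0,15,-20,0,0,0,0.1],
    [0,15,-20,0,0,0,0.1],
  ],
)

```text
time_s: 9.1
ee_pos: [0.536, 0.2665, 0.2153]
eef_rot: [-0.036, 0.999, -0.0, 0.0]
force: [-0.1, -0.4, -0.0]
finger_gap: 0.55
```

Run:
```python
from h import *
t=ctrl.read_camera('top');s=ctrl.read_camera('side')
cv2.imwrite('pics/c.png',np.hstack([crop(t,190,165,75,75,5),crop(s,180,150,75,75,5)]))
for n,im,roi in(("top",t,(190,165,75,90)),("side",s,(180,150,75,90))):
    hs=cv2.cvtColor(im,cv2.COLOR_RGB2HSV); m=cv2.inRange(hs,(0,150,60),(6,255,255))|cv2.inRange(hs,(174,150,60),(180,255,255))
    x,y,w,h=roi; k=np.zeros_like(m);k[y:y+h,x:x+w]=m[y:y+h,x:x+w]
    c=np.argwhere(k)[:,::-1].astype(np.float32); r=cv2.minAreaRect(c); b=cv2.boxPoints(r); print(n,len(c),r,'centroid',ray(n,c.mean(0),.013 if n=='side' else .016)[0,:2])
    l=sorted(b.tolist(),key=lambda p:p[0 if n=='side' else 1]); e=ray(n,[np.mean(l[:2],0),np.mean(l[2:],0)],.016); d=e[1]-e[0]; print(e[:,:2],np.hypot(*d[:2]),np.arctan2(d[1],d[0]))
plan((.45,.113,.12,.074,20),(.45,.113,.022,.074,20))
```

```text
top 143 ((220.36996459960938, 240.58998107910156), (27.577165603637695, 5.091169357299805), 81.8698959350586) centroid [0.45671352 0.11194539]
[[0.5023883  0.11530397]
 [0.41188928 0.10870765]] 0.09073910285085664 -3.0688330746106844
side 116 ((213.34872436523438, 195.48565673828125), (4.514660835266113, 26.241466522216797), 73.61045837402344) centroid [0.45418756 0.11179654]
[[0.40688391 0.10593343]
 [0.50305839 0.11347197]] 0.09646947864540542 0.07822410287437186
t 9.2 pos [0.5359 0.2669 0.2152] F [-0.3 -0.1  0.6] gap 0.547
(0.45, 0.113, 0.12, 0.074, 20) [9.68, -14.73, 9.52] [0.02, 20.02, -0.1]
(0.45, 0.113, 0.022, 0.074, 20) [9.69, -14.73, 19.32] [0.02, 20.02, -0.1]
```

View pics/c.png

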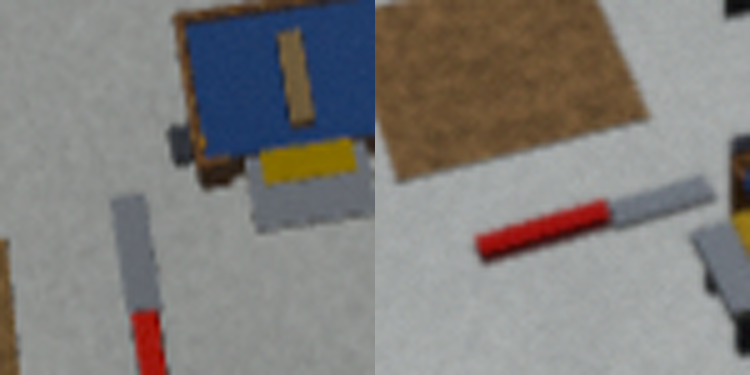

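The opener lies flat, with its handle at (148,343) in the top crop, which is (0.455, 0.1115) at yaw 0.076. Next I'll grip the handle with the tool pre-tilted 20°, so it ends near vertical after levering.

Call:
servo_tool(
  targets=[
    [2,-3,1.5,0,4,0,0.1],
    [4,-7,3,0,8,0,0.1],
    [6,-11,5,0,12,0,0.1],
    [9.1,-14.8,8,0,16,0,0.1],
    [9.2,-14.9,11.5,0,20,0,0.1],
    [9.2,-14.9,15.5,0,20,0,0.1],
    [9.2,-14.9,18.5,0,20,0,0.1],
    [9.2,-14.9,19.5,0,20,0,0.1],
    [9.2,-14.9,19.5,0,20,0,0.1],
    [9.2,-14.9,19.5,0,20,0,0.1],
  ],
  newtons=110,
)

```text
time_s: 10.45
ee_pos: [0.4558, 0.1131, 0.0212]
eef_rot: [-0.037, 0.984, -0.006, -0.172]
force: [0.7, -0.1, -0.0]
finger_gap: 0.549
```

```bash
python3 -c "
from h import *
plan((.455,.1115,.020,.076,20))"
```

```text
t 10.45 pos [0.4558 0.1131 0.0212] F [ 0.7 -0.1 -0. ] gap 0.549
(0.455, 0.1115, 0.02, 0.076, 20) [0.05, -0.15, 0.14] [0.07, 0.13, -0.07]
```

Call:
servo_tool(
  targets=[
    [0,-0.1,0.1,0,0,0,0],
    [0,-0.1,0.1,0,0,0,-0.5],
    [0,-0.1,0.1,0,0,0,-1],
    [0,-0.1,0.1,0,0,0,-1],
    [0,-0.1,0.1,0,0,0,-1],
    [0,-0.1,0.1,0,0,0,-1],
    [0,-0.1,0.1,0,0,0,-1],
    [0,-0.1,0.1,0,0,0,-1],
    [0,-0.1,0.1,0,0,0,-1],
    [0,-0.1,0.1,0,0,0,-1],
  ],
)

```text
time_s: 11.7
ee_pos: [0.455, 0.1121, 0.0199]
eef_rot: [-0.037, 0.984, -0.006, -0.173]
force: [-0.0, -1.0, 5.6]
finger_gap: 0.17
```

Run:
```python
from h import *
s=ctrl.sense();p=s['ee_pos']
psi=.076; u=np.array([np.cos(psi),np.sin(psi)])
hx=np.array([.455,.1115]); print('grip offset along', (p[:2]-hx)@u)
L=np.array([.546,-.0026])
def pose(tip,und,lat=0):  # tip x in box frame, underside height
    h=L+u*(tip-.13)+np.array([-u[1],u[0]])*lat
    q=h+(p[:2]-hx); return (*np.round(q,4),round(p[2]+und,4),psi,20)
plan((*np.round(p[:2],4),.15,psi,20),pose(-.03,.09),pose(-.03,.064),pose(.0,.064),pose(.043,.064))
```

```text
grip offset along 7.757578185241165e-05
t 11.7 pos [0.455  0.1121 0.0199] F [-0.  -1.   5.6] gap 0.17
(np.float64(0.455), np.float64(0.1121), 0.15, 0.076, 20) [4.44, 0.01, -12.23] [0.05, 0.05, -0.06]
(np.float64(0.3865), np.float64(-0.0142), np.float64(0.1099), 0.076, 20) [10.38, -12.07, -5.81] [0.05, 0.05, -0.06]
(np.float64(0.3865), np.float64(-0.0142), np.float64(0.0839), 0.076, 20) [9.5, -12.08, -3.37] [0.05, 0.05, -0.06]
(np.float64(0.4164), np.float64(-0.0119), np.float64(0.0839), 0.076, 20) [6.68, -12.07, -4.39] [0.05, 0.05, -0.06]
(np.float64(0.4593), np.float64(-0.0087), np.float64(0.0839), 0.076, 20) [2.63, -12.07, -5.86] [0.05, 0.05, -0.06]
```

Call:
servo_tool(
  targets=[
    [1.1,0,-3,0,0,0,-1],
    [2.5,0,-7,0,0,0,-1],
    [4.5,-2,-9,0,0,0,-1],
    [6,-5,-9,0,0,0,-1],
    [7,-8,-8.5,0,0,0,-1],
    [7.4,-10.5,-7.5,0,0,0,-1],
    [7.4,-12.1,-6.4,0,0,0,-1],
    [7.4,-12.1,-6.4,0,0,0,-1],
    [7.4,-12.1,-6.4,0,0,0,-1],
    [7.4,-12.1,-6.4,0,0,0,-1],
  ],
)

```text
time_s: 12.95
ee_pos: [0.4165, -0.0112, 0.1045]
eef_rot: [-0.038, 0.984, -0.006, -0.173]
force: [-0.7, 0.1, -2.0]
finger_gap: 0.169
```

Run:
```python
from h import *
t=ctrl.read_camera('top');s=ctrl.read_camera('side')
cv2.imwrite('pics/d.png',np.hstack([crop(t,210,165,75,75,5),crop(s,205,160,75,75,5)]))
plan()
```

```text
t 13.05 pos [ 0.4164 -0.0115  0.1046] F [ 0.2 -0.7 -1.6] gap 0.17
```

View pics/d.png

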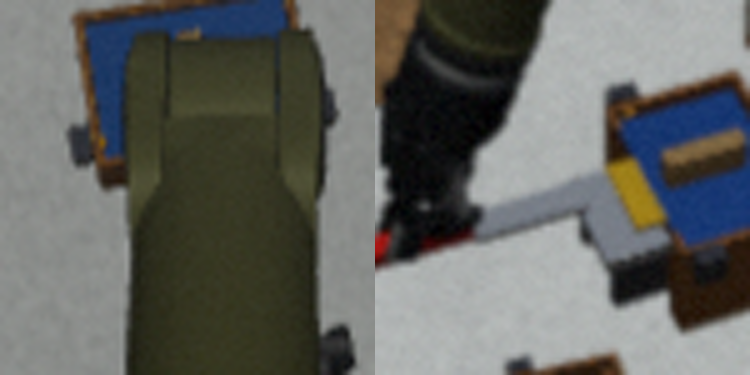

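The blade is level and its tip is over the ledge's outer edge (side crop, about (590,190)). I'll move forward over the ledge and lower it until it touches.

Call:
servo_tool(
  targets=[
    [-0.8,0,-0.3,0,0,0,-1],
    [-1.5,0,-0.54,0,0,0,-1],
    [-1.7,0,0,0,0,0,-1],
    [-1.9,0,0.6,0,0,0,-1],
    [-2.1,0,1.1,0,0,0,-1],
    [-2.15,0,1.25,0,0,0,-1],
    [-2.18,0,1.34,0,0,0,-1],
    [-2.18,0,1.34,0,0,0,-1],
    [-2.18,0,1.34,0,0,0,-1],
    [-2.18,0,1.34,0,0,0,-1],
  ],
)

```text
time_s: 14.3
ee_pos: [0.432, -0.0111, 0.0845]
eef_rot: [-0.037, 0.984, -0.006, -0.173]
force: [-1.1, 0.2, -2.6]
finger_gap: 0.172
```

Run:
```python
from h import *
plan()
```

```text
t 14.3 pos [ 0.432  -0.0111  0.0845] F [-1.1  0.2 -2.6] gap 0.172
```

Call:
servo_tool(
  targets=[
    [-0.03,0,0.09,0,0,0,-1],
    [-0.05,0,0.14,0,0,0,-1],
    [-0.05,0,0.14,0,0,0,-1],
    [-0.05,0,0.14,0,0,0,-1],
    [-0.05,0,0.14,0,0,0,-1],
    [-0.07,0,0.2,0,0,0,-1],
    [-0.07,0,0.2,0,0,0,-1],
    [-0.07,0,0.2,0,0,0,-1],
    [-0.07,0,0.2,0,0,0,-1],
    [-0.07,0,0.2,0,0,0,-1],
  ],
)

```text
time_s: 15.55
ee_pos: [0.4319, -0.0111, 0.0823]
eef_rot: [-0.037, 0.984, -0.006, -0.173]
force: [1.3, -0.2, -0.8]
finger_gap: 0.169
```

Call:
servo_tool(
  targets=[
    [0.03,0,-0.09,0,0,0,-1],
    [-0.44,0,-0.26,0,0,0,-1],
    [-0.91,0,-0.43,0,0,0,-1],
    [-1.38,0,-0.6,0,0,0,-1],
    [-1.85,0,-0.77,0,0,0,-1],
    [-2.2,0,-0.9,0,0,0,-1],
    [-2.51,0,-1.01,0,0,0,-1],
    [-2.51,0,-1.01,0,0,0,-1],
    [-2.51,0,-1.01,0,0,0,-1],
    [-2.51,0,-1.01,0,0,0,-1],
  ],
)

```text
time_s: 16.8
ee_pos: [0.4587, -0.0091, 0.0832]
eef_rot: [-0.037, 0.984, -0.006, -0.174]
force: [-0.8, -0.1, -2.2]
finger_gap: 0.173
```

Run:
```python
from h import *
s=ctrl.read_camera('side')
cv2.imwrite('pics/e.png',crop(s,215,155,90,70,7))
plan()
```

```text
t 16.85 pos [ 0.4587 -0.0091  0.0832] F [-0.3 -0.2 -1.4] gap 0.175
```

View pics/e.png

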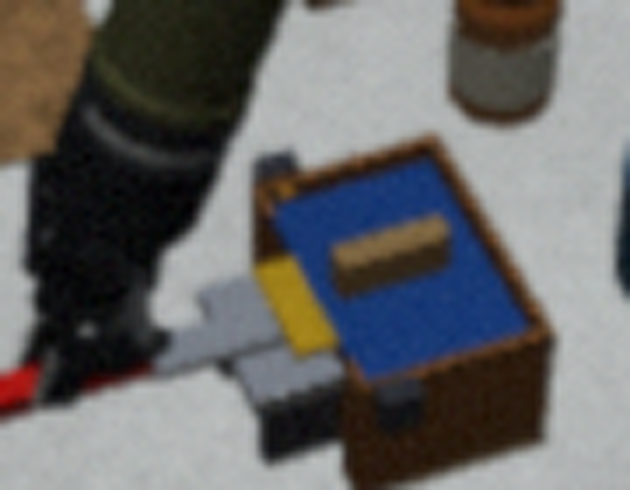

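The blade runs under the yellow lip (crop, from (165,350) to (275,315)) with no reaction force. Now I'll compute the lever arc about the ledge edge.

```bash
cat >> h.py <<'E'
def lever(ths,slide,psi=.076,L=(.546,-.0026,.062),p0=(.4587,-.0091,.0832)):
    L=np.array(L);p0=np.array(p0)
    for th,sl in zip(ths,slide):
        r=R.from_euler('z',psi)*R.from_euler('y',-th,degrees=True)*R.from_euler('z',-psi)
        q=L+r.apply(p0-np.array([0,0,.0008])-L+sl*np.array([np.cos(psi),np.sin(psi),0]))
        d,rv=go(q,(r*R.from_quat(Q(psi,20))).as_quat()); print(th,np.round(q,3),d.tolist(),rv.tolist())
E
python3 - <<'E'
from h import *
th=[3,6,9,12,15,18,20,22,24,26,27]; lever(th,[.004*t/25 for t in th]); plan()
E
```

```text
3 [ 0.458 -0.009  0.078] [-0.14, -0.0, 0.52] [0.03, -3.0, -0.07]
6 [ 0.458 -0.009  0.073] [-0.28, -0.0, 0.96] [0.03, -6.0, -0.07]
9 [ 0.458 -0.009  0.069] [-0.44, -0.0, 1.39] [0.03, -9.0, -0.07]
12 [ 0.458 -0.009  0.064] [-0.61, -0.0, 1.8] [0.03, -12.0, -0.08]
15 [ 0.459 -0.009  0.06 ] [-0.81, -0.0, 2.21] [0.03, -15.0, -0.08]
18 [ 0.459 -0.009  0.055] [-1.03, -0.0, 2.6] [0.02, -18.0, -0.08]
20 [ 0.46  -0.009  0.052] [-1.18, -0.0, 2.85] [0.02, -20.0, -0.08]
22 [ 0.461 -0.009  0.049] [-1.35, -0.0, 3.1] [0.02, -22.0, -0.08]
24 [ 0.461 -0.009  0.047] [-1.52, -0.0, 3.34] [0.02, -24.0, -0.08]
26 [ 0.462 -0.009  0.044] [-1.7, -0.0, 3.58] [0.02, -26.0, -0.08]
27 [ 0.463 -0.009  0.042] [-1.79, -0.0, 3.69] [0.02, -27.0, -0.08]
t 16.85 pos [ 0.4587 -0.0091  0.0832] F [-0.3 -0.2 -1.4] gap 0.175
```

Call:
servo_tool(
  targets=[
    [-0.14,0,0.52,0,-3,0,-1],
    [-0.28,0,0.96,0,-6,0,-1],
    [-0.36,0,1.18,0,-7.5,0,-1],
    [-0.44,0,1.39,0,-9,0,-1],
    [-0.52,0,1.6,0,-10.5,0,-1],
    [-0.61,0,1.8,0,-12,0,-1],
    [-0.71,0,2,0,-13.5,0,-1],
    [-0.81,0,2.21,0,-15,0,-1],
    [-0.81,0,2.21,0,-15,0,-1],
    [-0.81,0,2.21,0,-15,0,-1],
  ],
)

```text
time_s: 18.1
ee_pos: [0.4577, -0.0092, 0.0591]
eef_rot: [-0.037, 0.998, -0.002, -0.045]
force: [-5.9, -0.3, -1.2]
finger_gap: 0.17
```

Run:
```python
from h import *
th=[15,17,19,21,23,25,26,27]; lever(th,[.004*t/25 for t in th]); plan(); print(ctrl.sense()['torque'])
```

```text
15 [ 0.459 -0.009  0.06 ] [-0.1, -0.0, -0.06] [0.01, -0.14, -0.08]
17 [ 0.459 -0.009  0.057] [-0.17, -0.0, 0.23] [0.01, -2.14, -0.08]
19 [ 0.46  -0.009  0.054] [-0.25, -0.0, 0.52] [0.01, -4.14, -0.08]
21 [ 0.46  -0.009  0.051] [-0.34, -0.0, 0.8] [0.01, -6.14, -0.08]
23 [ 0.461 -0.009  0.048] [-0.44, -0.0, 1.08] [0.0, -8.14, -0.08]
25 [ 0.462 -0.009  0.045] [-0.54, -0.0, 1.35] [0.0, -10.14, -0.08]
26 [ 0.462 -0.009  0.044] [-0.6, -0.0, 1.49] [0.0, -11.14, -0.08]
27 [ 0.463 -0.009  0.042] [-0.66, -0.0, 1.62] [0.0, -12.14, -0.08]
t 18.1 pos [ 0.4577 -0.0092  0.0591] F [-5.9 -0.3 -1.2] gap 0.17
[-0.14779571  1.10789138 -0.04469306]
```

Call:
servo_tool(
  targets=[
    [-0.07,0,0.29,0,-2,0,-1],
    [-0.11,0,0.44,0,-3,0,-1],
    [-0.15,0,0.58,0,-4,0,-1],
    [-0.19,0,0.72,0,-5,0,-1],
    [-0.24,0,0.86,0,-6,0,-1],
    [-0.29,0,1.0,0,-7,0,-1],
    [-0.34,0,1.14,0,-8,0,-1],
    [-0.34,0,1.14,0,-8,0,-1],
    [-0.34,0,1.14,0,-8,0,-1],
    [-0.34,0,1.14,0,-8,0,-1],
  ],
)

```text
time_s: 19.35
ee_pos: [0.4616, -0.0089, 0.0481]
eef_rot: [-0.037, 0.999, 0.001, 0.026]
force: [-0.4, -0.4, -2.3]
finger_gap: 0.173
```

Run:
```python
from h import *
s=ctrl.read_camera('side');t=ctrl.read_camera('top')
cv2.imwrite('pics/f.png',crop(s,215,155,90,70,7))
plan(); print(ctrl.sense()['torque'])
```

```text
t 19.45 pos [ 0.4615 -0.0089  0.0481] F [-0.2  0.5 -1.6] gap 0.171
[0.0130196  0.09553287 0.00911749]
```

View pics/f.png

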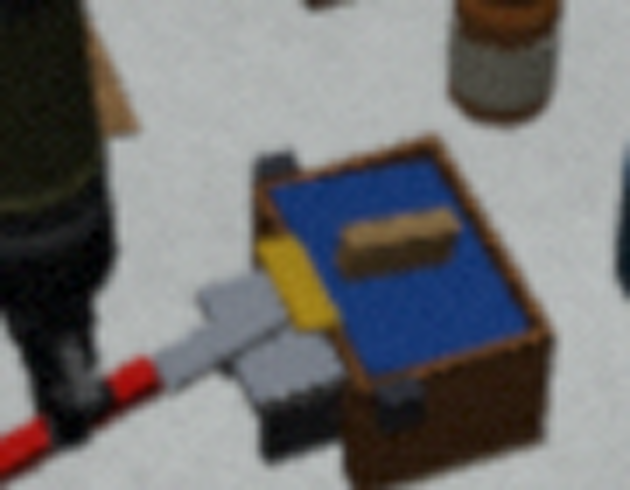

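The lid has snapped up and the lip stands raised at (300,285). The reaction force is gone. I'll work out the withdrawal.

Run:
```python
from h import *
lever([15,8,4,4],[.001,-.001,-.002,-.035]); plan((.40,-.0135,.13,.076,20),(.40,-.0135,.16,.076,20),(.43,.11,.15,.076,20))
```

```text
15 [ 0.457 -0.009  0.059] [0.35, -0.0, -1.14] [-0.0, 8.02, -0.08]
8 [ 0.456 -0.009  0.07 ] [0.46, -0.0, -2.21] [0.0, 15.02, -0.08]
4 [ 0.456 -0.009  0.076] [0.45, -0.0, -2.83] [0.01, 19.02, -0.08]
4 [ 0.423 -0.012  0.074] [3.75, -0.0, -2.78] [0.01, 19.02, -0.08]
t 19.45 pos [ 0.4615 -0.0089  0.0481] F [-0.2  0.5 -1.6] gap 0.171
(0.4, -0.0135, 0.13, 0.076, 20) [5.72, -0.0, -8.51] [0.01, 23.02, -0.08]
(0.4, -0.0135, 0.16, 0.076, 20) [5.57, -0.0, -11.5] [0.01, 23.02, -0.08]
(0.43, 0.11, 0.15, 0.076, 20) [1.71, 12.09, -10.3] [0.01, 23.02, -0.08]
```

Call:
servo_tool(
  targets=[
    [0.2,0,-0.6,0,4,0,-1],
    [0.35,0,-1.14,0,8,0,-1],
    [0.42,0,-1.7,0,11.5,0,-1],
    [0.46,0,-2.3,0,15,0,-1],
    [0.46,0,-2.75,0,18,0,-1],
    [1.2,0,-2.8,0,19,0,-1],
    [2.2,0,-2.8,0,19,0,-1],
    [3.2,0,-2.8,0,19,0,-1],
    [3.8,0,-2.8,0,19,0,-1],
    [4.2,0,-3.2,0,20,0,-1],
  ],
)

```text
time_s: 20.7
ee_pos: [0.4167, -0.012, 0.0779]
eef_rot: [-0.037, 0.988, -0.005, -0.148]
force: [-0.4, -0.5, -1.5]
finger_gap: 0.169
```

Run:
```python
from h import *
plan((.40,-.0135,.13,.076,20),(.44,.11,.15,.076,20),(.44,.11,.0205,.076,20))
```

```text
t 20.7 pos [ 0.4167 -0.012   0.0779] F [-0.4 -0.5 -1.5] gap 0.169
(0.4, -0.0135, 0.13, 0.076, 20) [3.13, -0.02, -4.49] [0.08, 2.96, -0.06]
(0.44, 0.11, 0.15, 0.076, 20) [-0.98, 12.0, -7.83] [0.08, 2.96, -0.06]
(0.44, 0.11, 0.0205, 0.076, 20) [-4.78, 11.99, 4.55] [0.08, 2.96, -0.06]
```

Call:
servo_tool(
  targets=[
    [2.5,0,-2.5,0,3,0,-1],
    [2.6,1,-5,0,3,0,-1],
    [1.5,4.5,-7,0,3,0,-1],
    [0,8.5,-7.5,0,3,0,-1],
    [-1,12,-7,0,3,0,-1],
    [-2,12,-4,0,3,0,-1],
    [-3,12,-1,0,3,0,-1],
    [-4,12,2,0,3,0,-1],
    [-4.6,12,4,0,3,0,-1],
    [-4.75,12,4.45,0,3,0,-1],
  ],
)

```text
time_s: 21.95
ee_pos: [0.4404, 0.1098, 0.0204]
eef_rot: [-0.037, 0.984, -0.007, -0.175]
force: [-0.3, 0.2, -0.6]
finger_gap: 0.172
```

Run:
```python
from h import *
plan((.44,.11,.0205,.076,20))
```

```text
t 21.95 pos [0.4404 0.1098 0.0204] F [-0.3  0.2 -0.6] gap 0.172
(0.44, 0.11, 0.0205, 0.076, 20) [0.04, 0.03, 0.01] [-0.02, -0.12, -0.08]
```

Call:
servo_tool(
  targets=[
    [0,0,0,0,0,0,-0.5],
    [0,0,0,0,0,0,-0.1],
    [0,0,0,0,0,0,0],
    [0,0,0,0,0,0,0],
    [0,0,-4,0,0,0,0],
    [0,0,-9,0,0,0,0],
    [0,2,-14,0,-5,0,0],
    [0,7,-18,0,-10,0,0],
    [0,12,-20,0,-15,0,0],
    [0,15,-20,0,-20,0,0],
  ],
)

```text
time_s: 23.2
ee_pos: [0.4988, 0.2683, 0.2118]
eef_rot: [-0.039, 0.999, 0.002, 0.003]
force: [0.2, 0.0, -0.5]
finger_gap: 0.499
```

Run:
```python
from h import *
s=ctrl.read_camera('side');t=ctrl.read_camera('top')
cv2.imwrite('pics/g.png',np.hstack([crop(t,195,155,80,100,5),crop(s,190,150,80,100,5)]))
plan()
```

```text
t 23.3 pos [0.4953 0.27   0.2101] F [-0.9  0.1  0.4] gap 0.503
```

View pics/g.png

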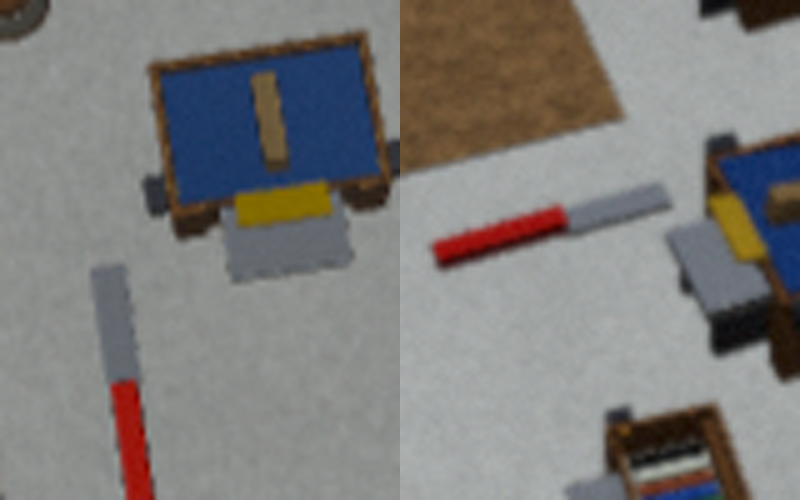

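The opener lies flat again (handle near (130,440), tip at (108,265)), and the lid stays up and tilted. Next I'll locate the bar for the grasp.

Run:
```python
from fit import *
e=px([[263,73],[277,165]],(195,155)); print(ray("top",e,.112),ray("top",e.mean(0),.112))
L=np.array([.546,-.0026]);u=np.array([np.cos(.076),np.sin(.076)]);b=L+u*.091; print('model',b)
b=L+u*.0915
tcp=np.r_[b+u*.004*np.sin(.17),.098+.004]
plan((.5,.15,.25,.076,10),(*np.round(tcp[:2],4),.25,.076,10),(*np.round(tcp[:2],4),.135,.076,10),(*np.round(tcp,4),.076,10))
```

```text
[[0.6665703  0.00589191 0.112     ]
 [0.60630385 0.00200494 0.112     ]] [[0.63630189 0.0039397  0.112     ]]
model [0.63673732 0.00430934]
t 23.3 pos [0.4953 0.27   0.2101] F [-0.9  0.1  0.4] gap 0.503
(0.5, 0.15, 0.25, 0.076, 10) [0.53, -11.98, -4.03] [0.18, 10.06, 0.43]
(np.float64(0.6379), np.float64(0.0044), 0.25, 0.076, 10) [-12.0, -27.64, -4.08] [0.18, 10.06, 0.43]
(np.float64(0.6379), np.float64(0.0044), 0.135, 0.076, 10) [-11.99, -27.68, 7.42] [0.18, 10.06, 0.43]
(np.float64(0.6379), np.float64(0.0044), np.float64(0.102), 0.076, 10) [-11.99, -27.69, 10.72] [0.18, 10.06, 0.43]
```

Call:
servo_tool(
  targets=[
    [-2,-5,-3,0,2,0,0],
    [-4,-10,-4,0,4,0.4,0],
    [-6.5,-15,-4,0,6,0.4,0],
    [-9,-20.5,-3,0,8,0.4,0],
    [-11,-25.5,0,0,10,0.4,0],
    [-12,-27.6,3,0,10,0.4,0],
    [-12,-27.7,6.5,0,10,0.4,0],
    [-12,-27.7,6.5,0,10,0.4,0],
    [-12,-27.7,6.5,0,10,0.4,0],
    [-12,-27.7,6.5,0,10,0.4,0],
  ],
  newtons=60,
)

```text
time_s: 24.55
ee_pos: [0.6394, -0.0024, 0.1463]
eef_rot: [-0.034, 0.996, -0.003, -0.086]
force: [-0.0, -0.2, 1.0]
finger_gap: 0.502
```

Run:
```python
from h import *
plan((.6379,.0044,.103,.076,10))
```

```text
t 24.55 pos [ 0.6394 -0.0024  0.1463] F [-0.  -0.2  1. ] gap 0.502
(0.6379, 0.0044, 0.103, 0.076, 10) [-0.63, 0.69, 4.29] [0.06, 0.18, -0.43]
```

Call:
servo_tool(
  targets=[
    [-0.2,0.7,1,0,0,-0.4,0],
    [-0.4,0.7,2.2,0,0,-0.4,0],
    [-0.55,0.7,3.3,0,0,-0.4,0],
    [-0.63,0.7,4,0,0,-0.4,0],
    [-0.63,0.7,4.3,0,0,-0.4,0],
    [-0.63,0.7,4.3,0,0,-0.4,-0.4],
    [-0.63,0.7,4.3,0,0,-0.4,-1],
    [-0.63,0.7,4.3,0,0,-0.4,-1],
    [-0.63,0.7,4.3,0,0,-0.4,-1],
    [-0.63,0.7,4.3,0,0,-0.4,-1],
  ],
)

```text
time_s: 25.8
ee_pos: [0.6371, 0.004, 0.1012]
eef_rot: [-0.037, 0.996, -0.003, -0.087]
force: [0.5, -0.6, 2.6]
finger_gap: 0.168
```

Run:
```python
from h import *
plan((.638,.004,.2,.076,10),(.47,.15,.2,.04,0),(.457,.297,.2,.04,0)); print(ctrl.sense()['torque'])
```

```text
t 25.8 pos [0.6371 0.004  0.1012] F [ 0.5 -0.6  2.6] gap 0.168
(0.638, 0.004, 0.2, 0.076, 10) [1.62, 0.0, -9.74] [0.03, 0.06, -0.08]
(0.47, 0.15, 0.2, 0.04, 0) [17.05, 15.81, -7.03] [-0.15, -9.94, 1.97]
(0.457, 0.297, 0.2, 0.04, 0) [17.25, 30.57, -6.99] [-0.15, -9.94, 1.97]
[-0.11765539 -0.29675006 -0.01353226]
```

Call:
servo_tool(
  targets=[
    [0.2,0,-1,0,0,0,-1],
    [0.4,0,-2.2,0,0,0,-1],
    [0.6,0,-3.5,0,0,0,-1],
    [0.8,0,-5,0,0,0,-1],
    [1.1,0,-6.5,0,0,0,-1],
    [1.35,0,-8,0,0,0,-1],
    [1.6,0,-9.7,0,0,0,-1],
    [1.7,0,-10.5,0,0,0,-1],
    [1.7,0,-10.5,0,-2,0,-1],
    [1.7,0,-10.5,0,-4,0,-1],
  ],
)

```text
time_s: 27.05
ee_pos: [0.6382, 0.0042, 0.2072]
eef_rot: [-0.037, 0.998, -0.002, -0.052]
force: [0.3, 0.1, -2.1]
finger_gap: 0.172
```

Run:
```python
from h import *
plan((.53,.15,.2,.06,0),(.457,.297,.2,.06,0),(.457,.297,.06,.06,0)); print(ctrl.sense()['torque'])
```

```text
t 27.05 pos [0.6382 0.0042 0.2072] F [ 0.3  0.1 -2.1] gap 0.172
(0.53, 0.15, 0.2, 0.06, 0) [9.58, 15.35, 1.73] [-0.02, -5.96, 0.83]
(0.457, 0.297, 0.2, 0.06, 0) [15.73, 30.55, 2.38] [-0.02, -5.96, 0.83]
(0.457, 0.297, 0.06, 0.06, 0) [14.28, 30.55, 16.3] [-0.02, -5.96, 0.83]
[-0.00235146 -0.13821545 -0.02920598]
```

Call:
servo_tool(
  targets=[
    [1.5,2.5,0.2,0,-1.5,0.2,-1],
    [4,6.5,0.5,0,-3,0.4,-1],
    [6.5,10.5,1,0,-4.5,0.8,-1],
    [9,14.5,1.5,0,-6,0.8,-1],
    [11,19,2,0,-6,0.8,-1],
    [13,23.5,2.2,0,-6,0.8,-1],
    [14.5,27.5,2.4,0,-6,0.8,-1],
    [15.7,30.5,4,0,-6,0.8,-1],
    [15.3,30.5,8,0,-6,0.8,-1],
    [14.7,30.5,12,0,-6,0.8,-1],
  ],
)

```text
time_s: 28.3
ee_pos: [0.4569, 0.2973, 0.1028]
eef_rot: [-0.031, 1.0, 0.0, 0.0]
force: [0.4, 0.1, -2.7]
finger_gap: 0.176
```

Run:
```python
from h import *
s=ctrl.read_camera('side');t=ctrl.read_camera('top')
cv2.imwrite('pics/i.png',np.hstack([crop(t,115,180,80,100,5),crop(s,160,120,80,100,5)]))
plan((.457,.297,.06,.06,0),(.457,.297,.026,.06,0))
```

```text
t 28.4 pos [0.4541 0.2944 0.0992] F [ 0.2 -1.6 -2. ] gap 0.177
(0.457, 0.297, 0.06, 0.06, 0) [-0.33, 0.27, 3.92] [-0.35, -0.42, 0.03]
(0.457, 0.297, 0.026, 0.06, 0) [-0.36, 0.29, 7.32] [-0.35, -0.42, 0.03]
```

View pics/i.png

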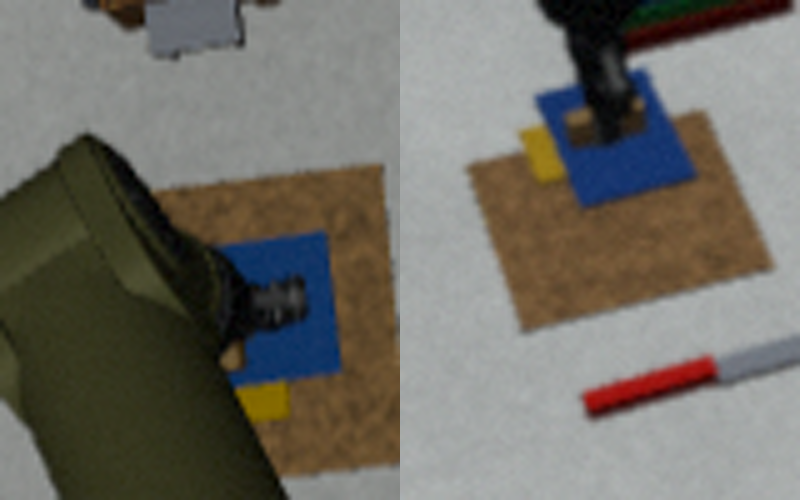

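The lid hangs level over the mat, centred near (275,305) in the top crop. The opener is undisturbed. I'll lower it slowly.

Call:
servo_tool(
  targets=[
    [0,0,1.5,0,0,0,-1],
    [0,0,3,0,0,0,-1],
    [0,0,4.5,0,0,0,-1],
    [0,0,5.5,0,0,0,-1],
    [0,0,6.2,0,0,0,-1],
    [0,0,6.7,0,0,0,-1],
    [0,0,7.0,0,0,0,-1],
    [0,0,7.2,0,0,0,-1],
    [0,0,7.2,0,0,0,-1],
    [0,0,7.2,0,0,0,-1],
  ],
)

```text
time_s: 29.65
ee_pos: [0.4574, 0.2968, 0.0316]
eef_rot: [-0.03, 1.0, 0.0, 0.0]
force: [-0.1, 0.4, -1.1]
finger_gap: 0.176
```

Run:
```python
from h import *
plan((.457,.297,.026,.06,0));print(ctrl.sense()['torque'])
```

```text
t 29.65 pos [0.4574 0.2968 0.0316] F [-0.1  0.4 -1.1] gap 0.176
(0.457, 0.297, 0.026, 0.06, 0) [0.04, 0.03, 0.56] [0.01, 0.02, 0.04]
[ 0.03030239  0.07926458 -0.03095921]
```

Call:
servo_tool(
  targets=[
    [0,0,0.1,0,0,0,-1],
    [0,0,0.2,0,0,0,-1],
    [0,0,0.3,0,0,0,-1],
    [0,0,0.4,0,0,0,-1],
    [0,0,0.4,0,0,0,-1],
    [0,0,0.4,0,0,0,-1],
    [0,0,0.4,0,0,0,-1],
    [0,0,0.4,0,0,0,-1],
    [0,0,0.4,0,0,0,-1],
    [0,0,0.4,0,0,0,-1],
  ],
)

```text
time_s: 30.9
ee_pos: [0.4572, 0.2967, 0.0274]
eef_rot: [-0.03, 1.0, -0.0, 0.0]
force: [0.1, -0.9, -2.0]
finger_gap: 0.172
```

Call:
servo_tool(
  targets=[
    [0,0,0.1,0,0,0,-1],
    [0,0,0.15,0,0,0,-1],
    [0,0,0.2,0,0,0,-1],
    [0,0,0.25,0,0,0,-1],
    [0,0,0.3,0,0,0,-1],
    [0,0,0.3,0,0,0,-1],
    [0,0,0.3,0,0,0,-1],
    [0,0,0.3,0,0,0,-1],
    [0,0,0.3,0,0,0,-1],
    [0,0,0.3,0,0,0,-1],
  ],
)

```text
time_s: 32.15
ee_pos: [0.4573, 0.2967, 0.0251]
eef_rot: [-0.03, 1.0, 0.0, -0.0]
force: [-1.5, -1.4, 5.4]
finger_gap: 0.174
```

Contact shows as +5.4 N in z, so I'll release and retreat.

Call:
servo_tool(
  targets=[
    [0,0,-0.05,0,0,0,-0.5],
    [0,0,-0.05,0,0,0,-0.2],
    [0,0,-0.05,0,0,0,0],
    [0,0,-0.05,0,0,0,0],
    [0,0,-2,0,0,0,0],
    [0,0,-6,0,0,0,0],
    [0,0,-11,0,0,0,0],
    [0,4,-16,0,0,0,0],
    [0,10,-20,0,0,0,0],
    [0,16,-20,0,0,0,0],
  ],
)

```text
time_s: 33.4
ee_pos: [0.4501, 0.4511, 0.2299]
eef_rot: [-0.029, 1.0, 0.003, 0.003]
force: [1.7, 0.9, 0.1]
finger_gap: 0.504
```

Run:
```python
from h import *
s=ctrl.read_camera('side');t=ctrl.read_camera('top')
cv2.imwrite('pics/j.png',np.hstack([crop(t,125,180,100,100,4),crop(s,160,120,100,100,4)]))
plan()
for n,im,roi in(("top",t,(130,200,70,85)),("side",s,(165,140,75,60))):
    m=cv2.inRange(cv2.cvtColor(im,cv2.COLOR_RGB2HSV),(100,100,50),(130,255,255)); x,y,w,h=roi; k=np.zeros_like(m);k[y:y+h,x:x+w]=m[y:y+h,x:x+w]
    r=cv2.minAreaRect(np.argwhere(k)[:,::-1].astype(np.float32)); print(n,r,ray(n,r[0],.008))
```

```text
t 33.5 pos [0.4441 0.4582 0.2255] F [-1.   0.5 -0.9] gap 0.501
top ((164.240966796875, 243.6219482421875), (26.849252700805664, 39.795650482177734), 82.14668273925781) [[0.46299979 0.29796601 0.008     ]]
side ((204.3275909423828, 161.5689697265625), (25.811655044555664, 22.469135284423828), 68.19859313964844) [[0.4650983  0.29789936 0.008     ]]
```

View pics/j.png

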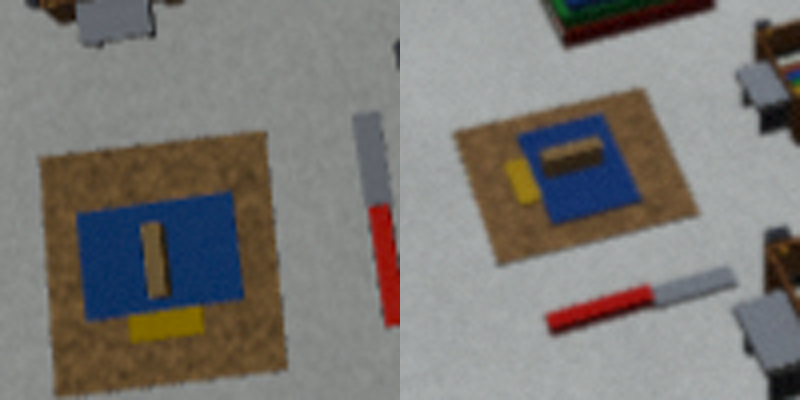

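The lid lies flat and bar up in the middle of the mat (bar at (155,258) in the top crop), released, and the opener lies flat apart from it.

```bash
python3 -c "
from plant import ctrl
print(ctrl.hand_in())"
```

```text
the job is handed in; nothing more can be done
None
```

I carried out every step in order and handed the job in at about 33.5 s of the 72 s allowed. No verdict was given.

**What I did**
1. I drew the opener out by its blade and laid it flat on the bench left of the box.
2. I took it again by the handle with the tool tilted 20°, slid the blade under the lip and rocked it about 23° on the ledge until the catches let go.
3. I withdrew the opener and laid it flat again.
4. I lifted the lid off by its bar and set it down on the mat. It touched at about 5 N before I released it.

**Last checks**
- **Lid:** both cameras put the plate centre at about (0.464, 0.298), so the bar's middle is about (0.459, 0.298). The mat's centre is about (0.457, 0.297). In the last picture it looks flat, bar up and released.
- **Opener:** it lies flat on the bench, well away from the lid.
- **Bystanders:** my pictures showed no sign of any being touched, but I did not measure their positions again at the end.
- **Lever step:** I inferred it from the load on the wrist (1.1 N m) disappearing and from the raised lip in the picture. I could not read the lip's height directly.
- **Disagreement:** when I first fitted the box pose, its rear corners were off by about 2 pixels. I left them out and used the ledge, lip and bar instead; the lever and bar grasp then worked as planned.

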